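# Seat a flange plate on its locating pins

### The job

The flange plate lies askew on the port-matching fixture, half on its loading step and half on the tips of its two locating pins. Without picking it up, nudge it off the step with the fingertips until its round hole and its slotted hole drop over their pins and it lies flat on the rest pad; then push the fixture's keeper round by its peg, over the edge of the plate, as far as it goes. Leave the bolts and the other tools and parts on the bench where they are.

Things in the scene. Friction and masses are not known exactly. Their poses are not given: they have to be found in the camera images.
- fixture: Fixed to the bench: dark base 40 mm high (x -72 to +90, y -100 to +100 mm), rest pad 72 x 122 mm centred on the origin with its top at 50 mm, loading step (x -72 to -41.5, y -66 to +66) with its top at 58 mm, level with the pins' tips, and a keeper on a post. Origin on the bench under the pad's centre; x from the loading step to the keeper, y along the line of pins, z up. Two bolts stand at its +x -y corner.
- flange_plate: Loose aluminium plate 80 (x) x 130 (y) x 10 mm, 0.2 to 0.35 kg, 38 mm port in the middle. Origin: centre of its underside. Seated, it has the fixture's axes and its origin 50 mm above the bench over the pad's centre, 1.5 mm clear of the step, 4 mm past the pad all round. It starts level on step and pins, underside at 58 mm, 16 to 22 mm off to the fixture's -x, up to 10 mm off along y, turned up to 0.14 rad.
- pin_round (a point): Tip of the locating pin for the round hole, on the fixture's +y side, 58 mm above the bench. Pins are 10 mm thick, stand 8 mm above the pad, and taper to 5 mm over the top 3.5 mm.
- pin_slot (a point): Tip of the locating pin for the slotted hole, on the fixture's -y side; same pin. Its axes are the fixture's.
- hole_round (a point): Centre of the round hole, 12.5 mm wide, at the plate's underside (plate x 0, y +47 mm).
- hole_slot (a point): Centre of the slotted hole, 12.5 mm wide and 17 mm long along the plate's y, at its underside (plate x 0, y -47 mm).
- keeper (a joint): Angle of the keeper, a flat steel arm 20 mm wide, 62 to 70 mm above the bench (2 mm over a seated plate), on a post at fixture x 70, y 0 mm. At 0 it points along the fixture's +y, clear of the plate; it grows anticlockwise seen from above to its stop at 1.571, pointing to the fixture's -x over the plate's edge. Stiff (about 2 N at the peg), stays where left; starts at 0 to 0.35.
- keeper_pivot (a point): On the keeper's pivot axis, at the arm's top face, 70 mm above the bench. A screw head here rises to 75 mm.
- keeper_peg (a point): Upright black peg on the keeper's free end, 34 mm from the pivot axis, 13 mm thick; it rises from 70 to 97 mm above the bench. This point lies on its axis at 86 mm.
- bolt_m8_0: Bystander, to be left alone: flange bolt standing on its head on the fixture's base, 20 mm wide, 53 mm tall.
- bolt_m8_1: Bystander, to be left alone: second, like it, beside it.
- valve_0: Bystander, to be left alone: engine valve lying, 98 mm long.
- valve_spring_0: Bystander, to be left alone: standing valve spring, 24 mm wide.
- spark_plug_0: Bystander, to be left alone: lying spark plug, 66 mm.

How it is judged:
On the way:
1. both holes are over their pins and the plate lies flat on the pad, the keeper still open (horizontal distance between hole_round and pin_round below 0.003 m and x of hole_slot in the frame of pin_slot between -0.003 and 0.003 m and height (world z) of each of hole_round, hole_slot below 0.0518 m and angle between flange_plate's own z axis and vertical below 0.04 rad and value of joint keeper below 1 rad), for 0.2 s.
At the end, for the whole second after the job is handed in: The round hole is within 3 mm of its pin, the slot within 3 mm of its pin across the pins' line, the plate is flat (tilt under 0.04 rad) with both holes' undersides less than 1.8 mm above the pad, and the keeper stands at 1.4 rad or more, over the plate's edge (horizontal distance between hole_round and pin_round below 0.003 m and x of hole_slot in the frame of pin_slot between -0.003 and 0.003 m and height (world z) of each of hole_round, hole_slot below 0.0518 m and angle between flange_plate's own z axis and vertical below 0.04 rad and value of joint keeper above 1.4 rad and linear speed of flange_plate below 0.02 m/s); the robot touches nothing.
It fails at once if the plate is lifted off the pins (its middle more than 13 mm or a hole more than 16 mm above the pad, or tilted by more than 0.4 rad) (height (world z) of any of hole_round, hole_slot above 0.066 m or height (world z) of flange_plate above 0.063 m or angle between flange_plate's own z axis and vertical above 0.4 rad).
It fails at once if the plate is pushed off the fixture's pad by more than 60 mm (horizontal distance between flange_plate and fixture above 0.06 m).
It fails at once if a bolt, tool or part nearby is moved by more than 20 mm (distance of any of bolt_m8_0, bolt_m8_1, valve_0, valve_spring_0, spark_plug_0 from where it was at the start of the episode above 0.02 m).
It also fails if it takes over 61 s, if anything falls off the work surface, if the arm or the gripper's body presses on something with over 40 N, if the wrist force passes 120 N, or if a joint passes its speed limit or range.

### The arm

A 6-joint arm with a two-finger parallel gripper is mounted at the origin on a cart in front of the work surface, level with it; the furniture and walls round the work are solid. World frame = base frame: x ahead of the robot, y to its left, z up, the work surface at z = 0. Lengths are in m, angles in rad, forces in N, time in s.
With the tool pointing down it reaches from about 0.35 to 0.875 m from the base axis. Payload 4.2 kg.
Tool frame: the origin (TCP) lies on the centre line of the jaws, within the pads' length; the fingertips stand 25 mm ahead of it and the grasp point (between the pads) lies 6 mm ahead of it (robot.nose_length is the distance from the TCP to the fingertips, in m); z points along the fingers, y is the line along which they close (so a half turn about z gives the same grasp; the last joint's range is limited). The gripper opens to 85 mm and grips with 20 to 120 N. Pads are 22 mm wide; open, the fingers measure 114 mm over their backs; the gripper's body (76 mm by 85 mm) begins 54 mm behind the grasp point. The pads swing forward as they close: fully open they stand 13 mm farther back than shut.
Start: joints at [-1.064, 0.385, 0.008, 0, -1.194, -0.259], TCP at [0.153, -0.606, 0.256] pointing down, gripper open.
Joint ranges: [-3.14, 3.14], [-1.21, 2.06], [-1.07, 1.41], [-3.16, 2.05], [-2.99, -0.16], [-3.1, 3.1]. Speed limits (rad/s): [2.79, 2.79, 3.14, 3.14, 3.14, 3.14].

### API

Orientations are given as a rotation vector (axis times angle).
In Python, from rig import robot gives the robot as it stands.
- The arm moves only by the tool step_arm, never from a script. Its argument "motion" is a list of rows, each a list of 2 entries, a list of its own where there are three numbers: the shift along the tool's x, y, z in cm, then the turn, a rotation vector about the tool's x, y, z in degrees. In form: [[[x, y, z], [wx, wy, wz]], ...]. A call has 1 to 5 rows; each row is the pose to reach, as a shift and turn from the pose commanded when the call began, along the tool's axes at that moment; what a row does not reach only later rows make up. A row lasts 1/8 s, in which the tool goes at most 62.5 mm and 10.7 degrees, less where a joint would pass 70% of its speed; a pose out of reach is approached as far as the arm can. A call with a gripper value outside its range is refused whole. "claw" is the opening in per cent of the stroke, from 0 (shut) to 100 (fully open), set as the call begins (left out, the last holds). The fingers move at their own pace and stop on an object; the grip force is fixed at half the most. Time passes only in rows, so rows that repeat a pose let the fingers close. It gives the time, the measured TCP pose, the force, the opening and the grip force at its end, in the units of the state.
- robot.read_state(): the state, without advancing time (a new reading comes with each control period).
- robot.snapshot(name): name is "scene" or "top" or "wrist"; returns a dict with "image" (420x560x3 uint8, blue, green, red), "intrinsics" (3x3 intrinsics, pixels), "D" ([k1, k2, p1, p2, k3] as OpenCV has them; the pictures are not rectified), "xyz" and "attitude" of the camera in the world; the wrist camera has in their place "mount" (4x4, takes a point from camera to tool coordinates, whose origin is the TCP and whose axes are the flange's). Camera axes: x right, y down, z forward; pixel columns grow to the right and rows downward; lengths in m; the calibration is good to about 2 mm. A picture is of the moment at which its call begins: read the wrist's pose just before it. There is no depth.
- robot.close_job(): hands the job in; it is judged then, once.
Trained networks look in the newest picture that a camera, given by its name, has taken for a name from the list of things; names that differ only in an ending like _2 or _b are one class to them, and where a whole thing is asked for, a point or a joint stands for the part that bears it (a point fixed in the world has none). Each returns a list of dicts, best first, with "conf" (0 to 1); they miss things now and then, are a little off and sometimes report something else, mostly with a low value. They report only what shows in the picture. A call takes as long as a camera call.
- robot.outline_of(target, camera): "region" (420x560 bool, what is visible of it) and "centre" ([row, column] in pixels, amid what is visible of it).
- robot.tip_of(target, camera): "centre" ([row, column] in pixels: a listed point, or the origin of a listed thing).
The state is a dict: "time": time; "joint_pos": joint angles; "qd": joint speeds; "effort": joint torques, N m; "tcp_pos": TCP position; "eef_rot": TCP orientation; "contact_force": force on the tool from outside, world axes, zero at the start; "torque": the same for the moment, N m; "finger_gap": finger opening in m; "gripper_force": force on a finger pad.
Only numpy, scipy, OpenCV 4.12 (cv2) and the standard library are available. Lean on these libraries where they do the work, as an engineer would, in place of code of your own. Each camera call takes 0.05 s, during which the arm holds its last target. There are 200 camera calls.

## Working session

There is one attempt and no reset: what is moved stays moved. The work goes in short steps, Python scripts to look and compute and a tool call to move; the robot and the scene stay as the last step left them, time stands still between calls to the robot, and variables do not carry over. Pictures are saved under pics/ and viewed, at most 10 in all, crops included, and the job is handed in when it is done.

Besides the shell and the picture viewer there is one more tool, called after "Call:" as name([rows], argument=value, ...), one row to a line, values as JSON. step_arm: Moves the arm, as the interface text tells. Its arguments: {"type":"object","properties":{"motion":{"type":"array","items":{"type":"array"}},"claw":{"type":"number"}},"required":["motion"]}

```bash
ls; mkdir -p pics; cat > h.py <<'E'
import numpy as np, cv2
from scipy.spatial.transform import Rotation as R
from rig import robot
def rot(a):
    a=np.array(a,float)
    return a if a.shape==(3,3) else (R.from_rotvec(a).as_matrix() if a.size==3 else R.from_quat(a).as_matrix())
def snap(n):
    st=robot.read_state(); s=robot.snapshot(n)
    if n=="wrist":
        T=np.eye(4);T[:3,:3]=rot(st["eef_rot"]);T[:3,3]=st["tcp_pos"];T=T@np.array(s["mount"])
        s["Rm"],s["p"]=T[:3,:3],T[:3,3]
    else: s["Rm"],s["p"]=rot(s["attitude"]),np.array(s["xyz"])
    return s
def ray(s,rc):
    u=cv2.undistortPoints(np.array([[[rc[1],rc[0]]]],float),np.array(s["intrinsics"]),np.array(s["D"]))[0,0]
    return s["Rm"]@np.array([u[0],u[1],1])
def atz(s,rc,z):
    d=ray(s,rc);return s["p"]+d*(z-s["p"][2])/d[2]
def proj(s,P):
    rv=cv2.Rodrigues(s["Rm"].T)[0];t=-s["Rm"].T@s["p"]
    return cv2.projectPoints(np.atleast_2d(np.array(P,float)),rv,t,np.array(s["intrinsics"]),np.array(s["D"]))[0][:,0]
Z=dict(pin_round=.058,pin_slot=.058,hole_round=.058,hole_slot=.058,flange_plate=.058,fixture=0,keeper_pivot=.07,keeper_peg=.086)
def tips(s,cam,names=Z,zs=Z):
    o={}
    for n in names:
        for d in robot.tip_of(n,cam)[:2]:
            print(cam,n,round(d["conf"],2),np.round(d["centre"],1),np.round(atz(s,d["centre"],zs[n])[:3],4))
E
python3 - <<'E'
from h import *
st=robot.read_state();print(st)
for c in ("top","scene"):
    s=snap(c);print(c,s["attitude"],s["p"]);cv2.imwrite(f"pics/{c}0.png",s["image"]);tips(s,c)
    for n in("bolt_m8_0","valve_0","valve_spring_0","spark_plug_0"):
        for d in robot.outline_of(n,c)[:2]:print(n,d["conf"],d["centre"],atz(s,d["centre"],.01))
E
```

```text
pics
{'time': 0.0, 'joint_pos': array([-1.06443410e+00,  3.85568645e-01,  6.65150355e-03, -5.50487995e-04,
       -1.19403865e+00, -2.58580963e-01]), 'qd': array([ 0.00078631, -0.00082676,  0.00039159, -0.00059403, -0.00039594,
        0.0011426 ]), 'effort': array([ 8.12273265e-05, -3.92286301e+01,  1.88402349e+01,  4.18598950e+00,
       -4.44945035e-03,  6.56559990e-06]), 'tcp_pos': array([ 0.15317329, -0.60538798,  0.25521666]), 'eef_rot': array([ 0.3878613 , -3.11722231, -0.00344658]), 'contact_force': array([ 0.53634533, -0.18293027, -0.77661832]), 'torque': array([-0.02644983, -0.03626231, -0.06746605]), 'gripper_force': 0.0, 'finger_gap': 0.08556244328787302}
top [-2.20759898  2.165076   -0.09876447] [ 0.43750017 -0.13657074  1.38444246]
top pin_round 0.97 [191.8 184.1] [0.5871 0.1074 0.058 ]
top pin_slot 0.56 [187.7 225.9] [0.5995 0.001  0.058 ]
top hole_round 0.84 [199.7 193.4] [0.5673 0.0829 0.058 ]
top hole_slot 0.97 [196.5 231.2] [ 0.5773 -0.0131  0.058 ]
top flange_plate 0.74 [196.4 210.2] [0.5766 0.0403 0.058 ]
top fixture 0.58 [189.8 208. ] [0.6001 0.0544 0.    ]
top 
[... 1010 characters left out ...]
 flange_plate 0.71 [189.7 213.7] [0.5629 0.034  0.058 ]
scene flange_plate 0.65 [184.8 198.7] [0.5675 0.0871 0.058 ]
scene keeper_pivot 0.66 [167.3 231.5] [0.681  0.0705 0.07  ]
scene keeper_pivot 0.35 [191.  215.1] [0.538  0.0075 0.07  ]
scene keeper_peg 0.75 [185.7 260.6] [ 0.5877 -0.0897  0.086 ]
scene keeper_peg 0.64 [254.5 277.7] [ 0.355  -0.2879  0.086 ]
bolt_m8_0 0.4 [177.8, 249.6] [0.76279877 0.07404409 0.01      ]
bolt_m8_0 0.4 [181.2, 260.9] [0.75830405 0.03168503 0.01      ]
valve_0 0.68 [257.5, 190.4] [ 0.35468091 -0.07361709  0.01      ]
valve_spring_0 0.61 [246.5, 279.9] [ 0.48647401 -0.20620394  0.01      ]
spark_plug_0 0.46 [300.9, 378.0] [ 0.41767374 -0.45398582  0.01      ]
```

```bash
python3 - <<'E'
from h import *
a=cv2.imread("pics/top0.png");b=cv2.imread("pics/scene0.png")
a=cv2.resize(a[120:320,120:320],(600,600),interpolation=2)
cv2.imwrite("pics/c0.png",a)
s=robot.snapshot("wrist");print(np.round(s["mount"],3));print(s["intrinsics"])
E
```

```text
[[ 0.001 -0.96  -0.281  0.071]
 [ 1.     0.     0.002  0.   ]
 [-0.002 -0.281  0.96  -0.116]
 [ 0.     0.     0.     1.   ]]
[[327.42699844   0.         285.20806663]
 [  0.         327.42699844 212.88105703]
 [  0.           0.           1.        ]]
```

View pics/c0.png

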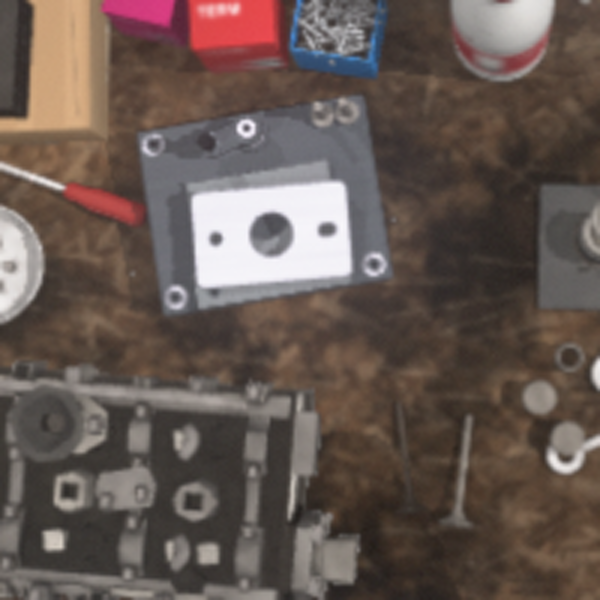

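```bash
python3 - <<'E'
from h import *
st=robot.read_state();M=rot(st["eef_rot"]);print(np.round(M,3),robot.nose_length)
t=np.array([.60,.05,.25]);print("shift cm",M.T@(t-st["tcp_pos"])*100)
# desired tool x = -fixture x (yaw .147)
y=.147
F=np.array([[-np.cos(y),-np.sin(y),0],[-np.sin(y),np.cos(y),0],[0,0,-1]]).T
print(np.degrees(R.from_matrix(M.T@F).as_rotvec()))
E
```

```text
[[-0.969 -0.245  0.   ]
 [-0.245  0.969 -0.   ]
 [-0.    -0.    -1.   ]] 0.025
shift cm [-59.39122423  52.63212175   0.6320554 ]
[-1.16762675e-03  8.42013903e-04  5.77305697e+00]
```

View pics/scene0.png

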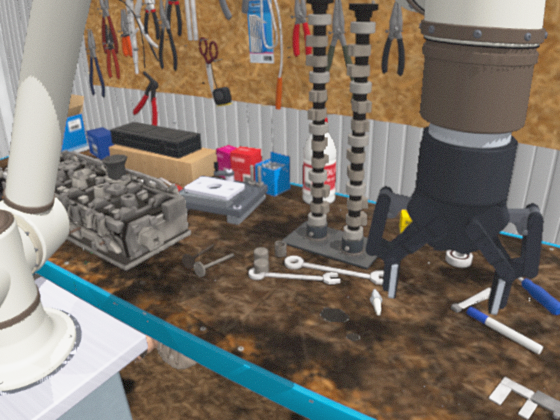

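```bash
cat >> h.py <<'E'
def to(t,yaw=None):
    st=robot.read_state();M=rot(st["eef_rot"]);t=np.array(t)
    w=np.zeros(3)
    if yaw is not None:
        F=np.array([[-np.cos(yaw),-np.sin(yaw),0],[-np.sin(yaw),np.cos(yaw),0],[0,0,-1]]).T
        w=np.degrees(R.from_matrix(M.T@F).as_rotvec())
    print("t",round(st["time"],2),"tcp",np.round(st["tcp_pos"],4),"shift",np.round(M.T@(t-st["tcp_pos"])*100,2),"turn",np.round(w,2),"F",np.round(st["contact_force"],1))
E
python3 -c "
from h import *
to([.42,-.1,.32])
M=rot(robot.read_state()['eef_rot']);print(M.T@np.array([.18,.15,-.07])*100)"
```

```text
t 1.35 tcp [ 0.1533 -0.6059  0.2563] shift [-38.26  42.5   -6.37] turn [0. 0. 0.] F [0.2 0.3 1.2]
[-21.12874266  10.1279409    7.00007477]
```

Call:
step_arm([
  [[-4,4.5,-3.2],[0,0,0]],
  [[-8,9,-6.4],[0,0,0]],
  [[-12,13.5,-6.4],[0,0,0]],
  [[-16,18,-6.4],[0,0,0]],
  [[-20,22.5,-6.4],[0,0,0]],
])

```text
time: 1.98
tcp_pos: [0.291, -0.34, 0.3208]
eef_rot: [-0.387, 3.116, -0.001]
contact_force: [1.2, -0.1, 1.4]
finger_gap: 0.0856
gripper_force: 0.0
```

Call:
step_arm([
  [[-4,4.4,0],[0,0,0]],
  [[-8,8.8,0],[0,0,0]],
  [[-12,13.2,0],[0,0,0]],
  [[-16,17.6,0],[0,0,0]],
  [[-18.2,20,0],[0,0,0]],
])

```text
time: 2.6
tcp_pos: [0.4187, -0.1008, 0.3207]
eef_rot: [-0.392, 3.116, 0.0]
contact_force: [-0.1, -0.4, -0.8]
finger_gap: 0.0855
gripper_force: 0.0
```

Call:
step_arm([
  [[-5.3,2.5,1.8],[0,0,1.5]],
  [[-10.6,5.1,3.5],[0,0,3]],
  [[-15.9,7.6,5.2],[0,0,4.5]],
  [[-21.1,10.1,7],[0,0,5.8]],
  [[-21.1,10.1,7],[0,0,5.8]],
])

```text
time: 3.22
tcp_pos: [0.5991, 0.0488, 0.2464]
eef_rot: [0.233, -3.128, 0.002]
contact_force: [0.1, 0.3, -0.6]
finger_gap: 0.0855
gripper_force: 0.0
```

```bash
python3 - <<'E'
from h import *
to([.6,.05,.25],.147)
s=snap("wrist");cv2.imwrite("pics/w1.png",s["image"]);tips(s,"wrist")
for n in("bolt_m8_0","valve_spring_0","keeper"):
    for d in robot.outline_of(n,"wrist")[:2]:print(n,d["conf"],d["centre"],atz(s,d["centre"],.06))
E
```

```text
t 3.23 tcp [0.5991 0.0488 0.2464] shift [-0.11  0.1  -0.36] turn [-0.04 -0.31  0.1 ] F [ 0.1  0.3 -0.6]
wrist pin_round 0.83 [185.1 339.4] [0.5807 0.0989 0.058 ]
wrist hole_round 0.69 [168.8 329.1] [0.5669 0.0864 0.058 ]
wrist hole_slot 0.79 [162.9 231. ] [ 0.5751 -0.0048  0.058 ]
wrist fixture 0.79 [172.2 286.6] [0.5849 0.0492 0.    ]
wrist keeper_pivot 0.87 [259.4 290.6] [0.6576 0.0639 0.07  ]
wrist keeper_peg 0.76 [257.5 326.7] [0.6439 0.095  0.086 ]
bolt_m8_0 0.94 [264.9, 226.8] [0.67761273 0.00192195 0.06      ]
bolt_m8_0 0.46 [211.5, 295.7] [0.61192202 0.06189216 0.06      ]
valve_spring_0 0.78 [24.1, 34.8] [ 0.48258128 -0.18114216  0.06      ]
keeper 0.92 [259.6, 308.8] [0.65954373 0.08283307 0.06      ]
```

View pics/w1.png

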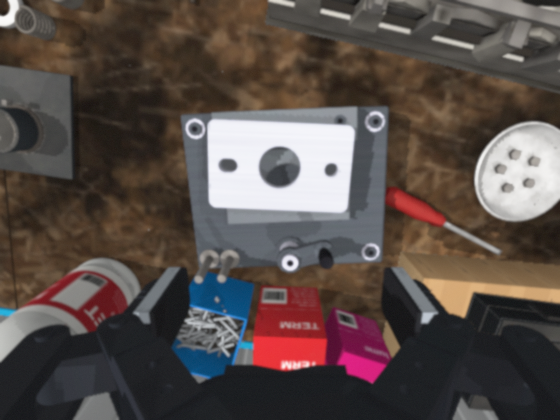

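```bash
cat >> h.py <<'E'
def rectpts(mask,s,z):
    m=(mask*255).astype(np.uint8);m=cv2.morphologyEx(m,cv2.MORPH_OPEN,np.ones((5,5)))
    c=max(cv2.findContours(m,cv2.RETR_EXTERNAL,cv2.CHAIN_APPROX_NONE)[0],key=cv2.contourArea)[:,0].astype(float)
    P=np.array([atz(s,(v,u),z)[:2] for u,v in c])
    return P
def rect(mask,s,z):
    P=rectpts(mask,s,z);(c,(w,h),a)=cv2.minAreaRect((P*1000).astype(np.float32))
    a=a if w<h else a-90   # short side = plate x
    a=(a+90)%180-90
    return np.array(c)/1000,sorted((w,h)),np.radians(a)
def plate(s,cam,z=.068):
    g=s["image"].min(2)
    for d in robot.outline_of("flange_plate",cam)[:1]:
        c,wh,a=rect(d["region"],s,z);print("plate net",round(d["conf"],2),np.round(c,4),np.round(wh,1),"yaw",round(a,4))
        m=cv2.dilate(d["region"].astype(np.uint8),np.ones((9,9)))*(g>150)
        c,wh,a=rect(m>0,s,z);print("plate thr",np.round(c,4),np.round(wh,1),"yaw",round(a,4))
E
python3 - <<'E'
from h import *
from scipy.optimize import least_squares
s=snap("wrist");plate(s,"wrist")
for d in robot.outline_of("fixture","wrist")[:1]:
    m=d["region"].astype(np.uint8)*255; im=s["image"].copy()
    c,wh,a=rect(d["region"],s,.04);print("fix",d["conf"],c,wh,a)
px=np.array([[182,115],[387,107],[382,262]]);F=np.array([[-72,-100,40],[-72,100,40],[90,100,40]])/1000.
def f(q):
    c,n=np.cos(q[2]),np.sin(q[2]);W=F@np.array([[c,n,0],[-n,c,0],[0,0,1]])+[q[0],q[1],0]
    return (proj(s,W)-px).ravel()
r=least_squares(f,[.59,.05,.13]);print(r.x,r.fun)
q=r.x;c,n=np.cos(q[2]),np.sin(q[2])
def fw(x,y,z):return np.array([q[0]+c*x-n*y,q[1]+n*x+c*y,z])
L=dict(pinR=(0,.047,.058),pinS=(0,-.047,.058),piv=(.07,0,.07))
for k,v in L.items():print(k,fw(*v),proj(s,fw(*v)))
for x in(-.072,.09):
  for y in(-.1,.1):print(proj(s,fw(x,y,.04)))
E
```

```text
plate net 0.77 [0.5707 0.0406] [ 80.2 130.8] yaw 0.1156
plate thr [0.5713 0.0403] [ 81.7 129.9] yaw 0.1039
fix 0.71 [0.60269769 0.05241367] [167.70941162109375, 197.11976623535156] 0.19001331469433191
[0.59169508 0.04847282 0.18666506] [-1.68630376  0.37256241  1.89084742 -0.27538141 -0.23883615  0.23321942]
pinR [0.58297268 0.09465636 0.058     ] [[336.13323295 186.61214981]]
pinS [0.60041747 0.00228927 0.058     ] [[238.6157906  190.44636605]]
piv [0.66047908 0.06146362 0.07      ] [[290.09186711 260.4931602 ]]
[[180.31369624 115.37256241]]
[[388.89084742 106.72461859]]
[[199.28521204 269.01683482]]
[[381.76116385 262.23321942]]
```

```bash
python3 - <<'E'
from h import *
s=snap("wrist");t=snap("top")
cv2.imwrite("pics/eng.png",np.hstack([cv2.resize(s["image"][0:120,250:560],None,fx=1.6,fy=1.6),cv2.resize(t["image"][235:320,110:240],(260,192))]))
for z in(0,.05,.1,.15):
    print(z,[np.round(atz(s,p,z)[:2],3) for p in((22,270),(86,558),(20,335))],[np.round(atz(t,p,z)[:2],3) for p in((251,222),(248,145))])
q=[.592,.0485,.188];c,n=np.cos(q[2]),np.sin(q[2])
for x,y in((-.083,0),(-.083,.057),(-.083,-.057)):print(q[0]+c*x-n*y,q[1]+n*x+c*y)
to([q[0]-.084*c,q[1]-.084*n,.11],.188)
E
```

```text
0 [array([0.438, 0.008]), array([0.45 , 0.321]), array([0.426, 0.073])] [array([0.439, 0.013]), array([0.442, 0.218])]
0.05 [array([0.45 , 0.012]), array([0.461, 0.282]), array([0.44 , 0.068])] [array([0.439, 0.007]), array([0.442, 0.205])]
0.1 [array([0.462, 0.016]), array([0.471, 0.243]), array([0.454, 0.063])] [array([0.439, 0.002]), array([0.442, 0.192])]
0.15 [array([0.474, 0.02 ]), array([0.482, 0.204]), array([0.467, 0.058])] [array([ 0.439, -0.003]), array([0.442, 0.179])]
0.5104624609422495 0.03298775566187093
0.49980947386666685 0.08898341501478389
0.521115448017832 -0.02300790369104204
t 4.08 tcp [0.5976 0.0465 0.2503] shift [ 8.92 -0.07 14.03] turn [ 0.    0.   -2.38] F [ 0.5 -0.9  0.2]
```

View pics/eng.png

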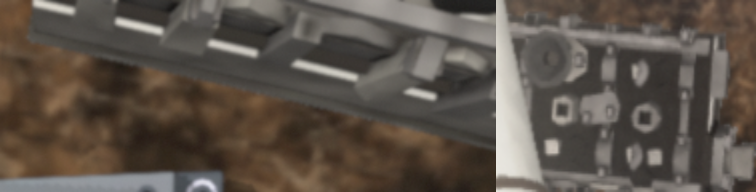

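Call:
step_arm([
  [[4.5,0,3],[0,0,-1.2]],
  [[8.9,0,7],[0,0,-2.4]],
  [[8.9,0,11],[0,0,-2.4]],
  [[8.9,0,14],[0,0,-2.4]],
  [[8.9,0,14],[0,0,-2.4]],
], claw=100)

```text
time: 4.7
tcp_pos: [0.5082, 0.0331, 0.1085]
eef_rot: [0.295, -3.123, 0.002]
contact_force: [0.7, 0.0, -0.1]
finger_gap: 0.0852
gripper_force: 0.0
```

```bash
python3 - <<'E'
from h import *
q=[.592,.0485,.188];c,n=np.cos(q[2]),np.sin(q[2])
to([q[0]-.084*c,q[1]-.084*n,.073],.188)
s=snap("wrist");cv2.imwrite("pics/w2.png",s["image"]);plate(s,"wrist")
tips(s,"wrist",["keeper_pivot","keeper_peg","pin_round","pin_slot","hole_round","hole_slot"])
E
```

```text
t 4.7 tcp [0.5082 0.0331 0.1085] shift [-0.14 -0.05  3.55] turn [-0.05 -0.3   0.02] F [ 0.7  0.  -0.1]
plate net 0.77 [0.556  0.0413] [ 64.1 123.5] yaw 0.1146
plate thr [0.5556 0.0411] [ 67.6 124.1] yaw 0.1036
wrist pin_slot 0.41 [322.7 284.8] [0.5518 0.042  0.058 ]
wrist hole_round 0.77 [352.8 348.6] [0.5654 0.0841 0.058 ]
wrist hole_slot 0.7 [342.2 197.8] [ 0.5751 -0.0069  0.058 ]
```

View pics/w2.png

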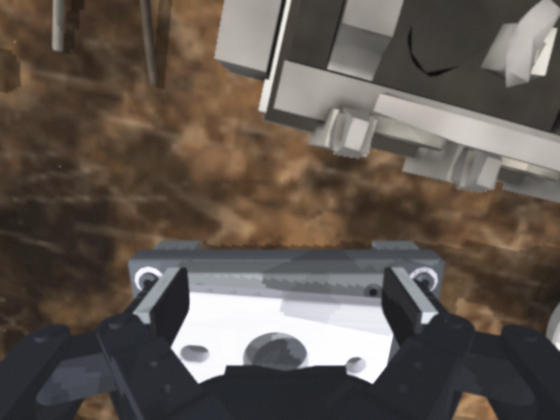

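```bash
python3 - <<'E'
from h import *
q=[.592,.0485,.188];c,n=np.cos(q[2]),np.sin(q[2])
s=snap("wrist")
def W(x,y,z):return np.array([q[0]+c*x-n*y,q[1]+n*x+c*y,z])
for k,v in dict(b0=(-.072,-.1,0),b1=(-.072,.1,0),t0=(-.072,-.1,.04),t1=(-.072,.1,.04),s0=(-.072,-.066,.058),s1=(-.072,.066,.058)).items():print(k,proj(s,W(*v)).round(0))
im=s["image"][230:310,120:460].copy()
cv2.imwrite("pics/w2c.png",cv2.resize(im,(800,188),interpolation=2))
print(robot.read_state()["tcp_pos"])
E
```

```text
b0 [[148. 233.]]
b1 [[418. 234.]]
t0 [[122. 255.]]
t1 [[443. 255.]]
s0 [[166. 268.]]
s1 [[398. 268.]]
[0.50994527 0.03364608 0.11101277]
```

View pics/w2c.png

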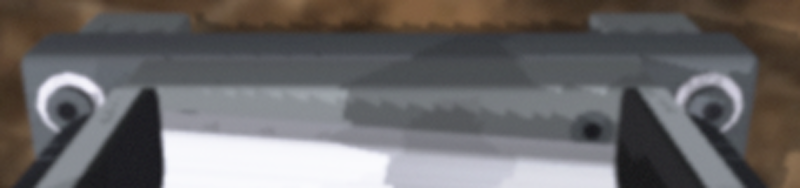

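Call:
step_arm([
  [[0,0,2],[0,0,0]],
  [[0,0,3.7],[0,0,0]],
  [[0,0,3.7],[0,0,0]],
])

```text
time: 5.52
tcp_pos: [0.5089, 0.0333, 0.0725]
eef_rot: [0.295, -3.125, 0.001]
contact_force: [0.6, 0.5, 1.0]
finger_gap: 0.0856
gripper_force: 0.0
```

Call:
step_arm([
  [[-0.6,0,0],[0,0,0]],
  [[-1.2,0,0],[0,0,0]],
  [[-1.7,0,0],[0,0,0]],
  [[-2.1,0,0],[0,0,0]],
  [[-2.4,0,0],[0,0,0]],
])

```text
time: 6.15
tcp_pos: [0.5329, 0.0379, 0.0734]
eef_rot: [0.295, -3.127, 0.0]
contact_force: [-4.2, -1.0, 4.0]
finger_gap: 0.0857
gripper_force: 2.4
```

```bash
python3 - <<'E'
from h import *
to([.592,.0485,.25],.188)
s=snap("wrist");cv2.imwrite("pics/w3.png",s["image"])
t=snap("top");plate(t,"top");tips(t,"top",["hole_round","hole_slot"])
E
```

```text
t 6.15 tcp [0.5329 0.0379 0.0734] shift [ -5.99  -0.06 -17.67] turn [-0.01 -0.06  0.02] F [-4.2 -1.   4. ]
plate net 0.59 [0.5955 0.0182] [67.7 74. ] yaw 0.1798
plate thr [0.5955 0.0212] [70.3 81.5] yaw 0.1993
top hole_slot 0.68 [190.7 229.5] [ 0.592  -0.0084  0.058 ]
```

View pics/w3.png

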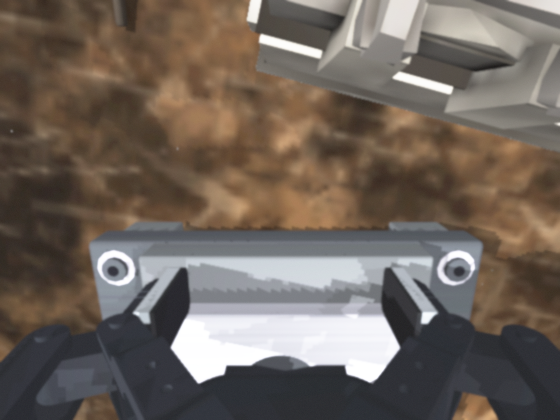

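Call:
step_arm([
  [[0.6,0,0],[0,0,0]],
  [[0.6,0,-6],[0,0,0]],
  [[-2,0,-12],[0,0,0]],
  [[-4,0,-12],[0,0,0]],
  [[-4,0,-12],[0,0,0]],
])

```text
time: 7.02
tcp_pos: [0.5739, 0.0462, 0.1939]
eef_rot: [-0.295, 3.124, 0.002]
contact_force: [-0.5, -0.8, -1.0]
finger_gap: 0.0857
gripper_force: 0.0
```

```bash
cat >> h.py <<'E'
def fitfix(s,px,F,x0=(.592,.0495,.188)):
    from scipy.optimize import least_squares
    F=np.array(F)
    def W(q):
        c,n=np.cos(q[2]),np.sin(q[2]);return F@np.array([[c,n,0],[-n,c,0],[0,0,1]])+[q[0],q[1],0]
    r=least_squares(lambda q:(proj(s,W(q))-px).ravel(),x0,x_scale=[.01,.01,.1]);return r.x,r.fun
E
python3 - <<'E'
from h import *
to([.592,.0485,.19],.188)
s=snap("wrist");cv2.imwrite("pics/w4.png",s["image"]);plate(s,"wrist")
tips(s,"wrist",["keeper_pivot","keeper_peg","pin_round","hole_round","hole_slot"])
E
```

```text
t 7.03 tcp [0.5739 0.0462 0.1939] shift [-1.82 -0.11  0.4 ] turn [0.05 0.2  0.03] F [-0.5 -0.8 -1. ]
plate net 0.95 [0.5818 0.046 ] [ 79.4 129.1] yaw 0.1888
plate thr [0.5823 0.0457] [ 80.3 129.4] yaw 0.1882
wrist keeper_pivot 0.55 [308.  285.3] [0.6546 0.0628 0.07  ]
wrist keeper_peg 0.62 [311.2 327.5] [0.6411 0.0939 0.086 ]
wrist pin_round 0.9 [231.5 344.9] [0.5828 0.0987 0.058 ]
wrist hole_round 0.53 [297.1 194.8] [ 0.6663 -0.0152  0.058 ]
wrist hole_slot 0.92 [218.3 223.3] [ 5.902e-01 -5.000e-04  5.800e-02]
```

View pics/w4.png

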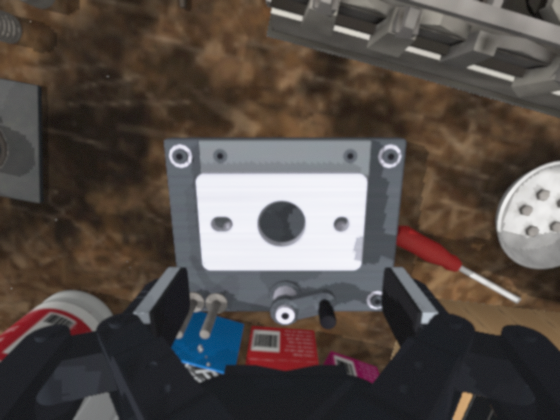

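```bash
cat >> h.py <<'E'
def edges(s,zb=.04):
    "base y-centre line and -x edge from colour: gray base vs brown bench"
    im=cv2.GaussianBlur(s["image"],(3,3),0).astype(float);g=im[...,0]-im[...,2]
    return g
E
python3 - <<'E'
from h import *
s=snap("wrist");print(robot.read_state()["tcp_pos"]);im=s["image"].astype(int)
g=edges(s)
for r in(175,200,225,250):
    print(r,"L",g[r,160:182].astype(int),"R",g[r,392:414].astype(int))
for c in(230,260,310,340):
    print(c,"top",g[130:150,c].astype(int))
# white ring / pivot
w=(im.min(2)>170).astype(np.uint8);n,l,st,ce=cv2.connectedComponentsWithStats(w)
for i in range(1,n):
    if 15<st[i,4]<400:print("white",ce[i].round(1),st[i])
# dark holes: rest of plate
d=(im.max(2)<110).astype(np.uint8)[175:270,200:365];n,l,st,ce=cv2.connectedComponentsWithStats(d)
for i in range(1,n):
    if st[i,4]>20:print("dark",(ce[i]+[200,175]).round(1),st[i]+[200,175,0,0,0])
print(im[150,195:212].mean(1).astype(int),im[150,362:380].mean(1).astype(int))
print("col285",im[135:180,270].mean(1).astype(int))
E
```

```text
[0.57204359 0.04540115 0.19293713]
175 L [-28 -30 -31 -33 -33 -30 -20  -7   5  10  12  12  12  12  12  12  12  13
  13  12  12  13] R [ 12  12  13  13  13  13  13  12  12  11   9   4  -7 -19 -26 -28 -28 -30
 -29 -30 -32 -32]
200 L [-33 -34 -34 -34 -36 -37 -38 -38 -33 -18  -1   8  12  12  13  13  13  12
  11  12  12  12] R [ 12  13  12  12  13  12  12  11   7  -3 -14 -25 -29 -31 -31 -30 -30 -30
 -30 -30 -31 -33]
225 L [-23 -22 -21 -21 -21 -20 -19 -18 -19 -20 -19 -11  -2   7  12  12  13  13
  13  13  13  13] R [ 13  12  13  13  12   9   3  -9 -20 -27 -28 -28 -28 -28 -28 -28 -28 -26
 -26 -26 -26 -26]
250 L [-15 -15 -14 -14 -15 -14 -14 -15 -16 -17 -18 -19 -18 -14  -5   4  10  11
  12  12  12  12] R [  8   9   8   5  -4 -17 -30 -39 -48 -56 -63 -70 -75 -79 -80 -83 -83 -84
 -85 -86 -87 -88]
230 top [-31 -30 -31 -32 -33 -34 -36 -36 -36 -35 -27 -14  -1   6   8   8  10  10
  10  11]
260 top [-55 -55 -54 -54 -53 -51 -50 -46 -44 -39 -27 -12   0   6   9  10  11  12
  13  13]
310 top [-50 -51 -51 -52 -52 -53 -54 -54 -55 -52 -41 -24  -6   4   8   9  11  12
  13  12]
340 top [-24 -22 -21 -22 -21 -22
[... 367 characters left out ...]
38.6] [546 237   7   4  20]
white [493.  289.6] [468 276  52  29 245]
white [377.6 296. ] [374 295   7   3  17]
white [373.1 310.4] [369 307   9   6  17]
white [285.1 319. ] [276 311  19  17 213]
white [426.6 316.4] [422 313  12   9  69]
dark [281.7 225.7] [ 260  206   45   40 1403]
dark [221.  225.4] [215 222  15  10  93]
dark [341.1 224.3] [336 222  11   7  40]
[ 94  94  93  96 113 137 149 151 150 150 150 151 150 151 150 150 151] [149 149 148 149 149 147 148 145 135 114  91  79  77  75  76  77  78  76]
col285 [ 61  61  62  63  64  63  66  73  89 113 134 147 149 149 151 150 150 149
 150 150 150 149 149 151 150 150 150 149 148 149 146 142 137 134 133 133
 132 131 131 133 140 152 178 212 231]
```

```bash
python3 - <<'E'
from h import *
s=snap("wrist");im=s["image"].astype(int)
y=.188;c,n=np.cos(y),np.sin(y)
def fx(p,z):
    w=atz(s,p,z)[:2];return np.round(np.array([c*w[0]+n*w[1],-n*w[0]+c*w[1]])*1000,1)
print("stepL",fx((150,199.8),.058),"stepR",fx((150,371.2),.058))
print("step -x",fx((143.7,285),.058),"pivot",fx((319,285.1),.075))
print("baseL",[fx(p,.04) for p in((175,167.5),(200,170.2),(225,172.3),(250,174.6))])
print("baseR",[fx(p,.04) for p in((175,403.4),(200,400.7),(225,398.2),(250,395.8))])
g=s["image"].min(2);d=robot.outline_of("flange_plate","wrist")[0]
m=cv2.dilate(d["region"].astype(np.uint8),np.ones((9,9)))*(g>190)
P=rectpts(m>0,s,.068)
(cc,wh,a)=cv2.minAreaRect((P*1000).astype(np.float32));cc=np.array(cc)/1000
print("plate",np.round([1000*(c*cc[0]+n*cc[1]),1000*(-n*cc[0]+c*cc[1])],1),wh,a)
print("holes",fx((225.7,281.7),.068),fx((225.4,221),.068),fx((224.3,341.1),.068))
print("pegs");tips(s,"wrist",["keeper_pivot","keeper_peg"])
E
```

```text
stepL [ 522.7 -126.2] stepR [522.6   3.8]
step -x [518.1 -61.6] pivot [658.6 -61.4]
baseL [array([ 544.9, -159.2]), array([ 566.3, -159. ]), array([ 588.6, -159.4]), array([ 612. , -159.6])]
baseR [array([544.7,  36.9]), array([566.1,  36.8]), array([588.5,  36.8]), array([611.9,  37. ])]
plate [581.3 -64. ] (77.99639129638672, 128.36790466308594) 10.807991027832031
holes [579.8 -64.1] [ 579.6 -111.3] [578.6 -18. ]
pegs
wrist keeper_pivot 0.73 [312.3 285.8] [0.6554 0.0628 0.07  ]
wrist keeper_peg 0.87 [316.7 327.2] [0.6429 0.0934 0.086 ]
```

```bash
cat >> h.py <<'E'
def A(X,Y,Zz):  # fixture-aligned absolute mm -> world
    c,n=np.cos(.188),np.sin(.188);return np.array([c*X-n*Y,n*X+c*Y,Zz])/1000*np.array([1,1,1])
def where():
    p=robot.read_state()["tcp_pos"]*1000;c,n=np.cos(.188),np.sin(.188);print("aligned",np.round([c*p[0]+n*p[1],-n*p[0]+c*p[1],p[2]],1))
E
python3 -c "
from h import *
to(A(581,-151,80),.188);where()"
```

```text
t 7.62 tcp [0.5724 0.0455 0.1933] shift [-1.01 -8.87 11.33] turn [ 0.   -0.    0.03] F [-0.4 -0.1  0.1]
aligned [570.8 -62.3 193.3]
```

Call:
step_arm([
  [[-1,-4.5,0],[0,0,0]],
  [[-1,-8.9,0],[0,0,0]],
  [[-1,-8.9,5],[0,0,0]],
  [[-1,-8.9,9],[0,0,0]],
  [[-1,-8.9,11.3],[0,0,0]],
], claw=0)

```text
time: 8.25
tcp_pos: [0.5979, -0.0405, 0.078]
eef_rot: [0.294, -3.125, 0.0]
contact_force: [-0.6, -0.4, -0.1]
finger_gap: 0.0002
gripper_force: 0.0
```

```bash
python3 -c "
from h import *
to(A(581,-141,80),.188);where();print(robot.read_state()['finger_gap'])"
```

```text
t 8.25 tcp [ 0.5979 -0.0405  0.078 ] shift [-0.12  1.05 -0.2 ] turn [ 0.01 -0.18 -0.02] F [-0.6 -0.4 -0.1]
aligned [ 579.7 -151.5   78. ]
0.00018633001340002738
```

Call:
step_arm([
  [[0,0.5,0],[0,0,0]],
  [[0,0.8,0],[0,0,0]],
  [[0,1.0,0],[0,0,0]],
  [[0,1.0,0],[0,0,0]],
])

```text
time: 8.75
tcp_pos: [0.5979, -0.0299, 0.0816]
eef_rot: [-0.296, 3.125, 0.0]
contact_force: [1.0, -0.6, 0.2]
finger_gap: 0.0002
gripper_force: 0.3
```

```bash
cat >> h.py <<'E'
def look(ring=None):
    s=snap("wrist");y=.188;c,n=np.cos(y),np.sin(y);where()
    g=s["image"].min(2)
    for d in robot.outline_of("flange_plate","wrist")[:1]:
        m=cv2.dilate(d["region"].astype(np.uint8),np.ones((9,9)))*(g>190)
        P=rectpts(m>0,s,.068);(cc,wh,a)=cv2.minAreaRect((P*1000).astype(np.float32));cc=np.array(cc)
        print("plate",round(d["conf"],2),np.round([c*cc[0]+n*cc[1],-n*cc[0]+c*cc[1]],1),np.round(wh,1),round(a,2))
    return s
E
python3 -c "
from h import *
to(A(581,-139,80),.188)
s=look();cv2.imwrite('pics/w5.png',s['image'])
t=snap('top');plate(t,'top')"
```

```text
t 8.75 tcp [ 0.5979 -0.0299  0.0816] shift [0.08 0.21 0.16] turn [-0.01  0.16  0.06] F [ 1.  -0.6  0.2]
aligned [ 581.6 -141.1   81.5]
plate 0.85 [572.1 -73. ] [ 60.8 108.4] 11.36
plate net 0.75 [0.5581 0.0454] [ 36.7 124.9] yaw 0.1434
plate thr [0.5651 0.0451] [ 47.3 132.8] yaw 0.1604
```

Call:
step_arm([
  [[0,-1,0],[0,0,0]],
  [[0,-1,-5],[0,0,0]],
  [[0.5,3,-11],[0,0,0]],
  [[1,7.9,-11.3],[0,0,0]],
  [[1,7.9,-11.3],[0,0,0]],
])

```text
time: 9.57
tcp_pos: [0.5724, 0.0478, 0.1951]
eef_rot: [-0.301, 3.124, 0.002]
contact_force: [-0.2, 1.0, 0.2]
finger_gap: 0.0004
gripper_force: 0.0
```

```bash
python3 -c "
from h import *
s=look();cv2.imwrite('pics/w6.png',s['image']);im=s['image'].astype(int)
print(im[150,190:212].mean(1).astype(int),im[150,360:382].mean(1).astype(int))
print(im[135:185,270].mean(1).astype(int))
w=(im.min(2)>170).astype(np.uint8);n,l,st,ce=cv2.connectedComponentsWithStats(w)
for i in range(1,n):
    if 100<st[i,4]<400 and 140<ce[i][1]<330 and 150<ce[i][0]<420:print('white',ce[i].round(1),st[i])
"
```

```text
aligned [570.8 -61.3 194. ]
plate 0.8 [581.  -61.8] [ 78.4 128.5] 11.04
[104  99  94  91  91  91  96 113 136 147 149 149 149 150 149 151 150 151
 149 150 150 150] [148 148 149 149 149 147 139 120  96  81  75  75  77  76  76  74  77  91
 111 131 150 173]
[ 59  59  60  63  67  77  95 120 139 147 151 151 150 150 149 150 150 151
 151 152 151 150 151 151 150 150 149 148 142 136 135 133 133 133 133 133
 133 136 144 166 203 228 236 240 241 242 243 243 243 242]
white [178.4 156.6] [167 146  23  23 207]
white [388.5 157.7] [378 147  20  23 141]
```

```bash
cat >> h.py <<'E'
def stepc():
    s=look();im=s["image"].astype(float).mean(2);c,n=np.cos(.188),np.sin(.188)
    def fx(p,z):
        w=atz(s,p,z)[:2];return np.round(np.array([c*w[0]+n*w[1],-n*w[0]+c*w[1]])*1000,1)
    r=im[148:153].mean(0);l=185+np.argmax(np.diff(r[185:215]));e=350+np.argmin(np.diff(r[350:377]))
    col=im[:,262:278].mean(1);t=130+np.argmax(np.diff(col[130:160]))
    L,Rr=fx((150,l+.5),.058),fx((150,e+.5),.058)
    print("px",l,e,t,"step yc",(L[1]+Rr[1])/2,Rr[1]-L[1],"step -x edge",fx((t+.5,270),.058)[0],"tilt",L[0]-Rr[0])
    return s
E
python3 -c "
from h import *
for i in range(3): stepc()"
```

```text
aligned [570.5 -62.8 192.8]
px 199 370 143 step yc -61.45 129.9 step -x edge 518.1 tilt 0.20000000000004547
aligned [570.5 -63.4 192.4]
plate 0.78 [581.1 -61.7] [ 79.  128.4] 11.3
px 200 372 143 step yc -61.25 130.3 step -x edge 517.8 tilt 0.0
aligned [570.7 -63.3 192.5]
plate 0.79 [581.1 -61.8] [ 79.1 128.4] 11.27
px 200 372 143 step yc -61.449999999999996 130.29999999999998 step -x edge 517.9 tilt -0.10000000000002274
```

```bash
python3 -c "
from h import *
to(A(522,-61.4,74),.188);where()"
```

```text
t 9.97 tcp [0.5725 0.0445 0.1926] shift [ 4.86  0.18 11.87] turn [-0.02 -0.07 -0.06] F [-0.  -0.8  0. ]
aligned [570.7 -63.2 192.6]
```

Call:
step_arm([
  [[4.9,0.2,0],[0,0,0]],
  [[4.9,0.2,4],[0,0,0]],
  [[4.9,0.2,8],[0,0,0]],
  [[4.9,0.2,11.8],[0,0,0]],
  [[4.9,0.2,11.8],[0,0,0]],
], claw=100)

```text
time: 10.6
tcp_pos: [0.5242, 0.0378, 0.0744]
eef_rot: [0.295, -3.126, 0.001]
contact_force: [-0.2, 0.9, 0.2]
finger_gap: 0.0853
gripper_force: 0.0
```

Call:
step_arm([
  [[-0.5,0,0],[0,0,0]],
  [[-0.9,0,0],[0,0,0]],
  [[-1.2,0,0],[0,0,0]],
  [[-1.5,0,0],[0,0,0]],
  [[-1.5,0,0],[0,0,0]],
])

```text
time: 11.22
tcp_pos: [0.54, 0.0415, 0.0756]
eef_rot: [-0.296, 3.125, 0.001]
contact_force: [0.1, 0.3, 0.1]
finger_gap: 0.0853
gripper_force: 0.0
```

```bash
python3 -c "
from h import *
to(A(538.2,-61.4,74),.188);s=look();cv2.imwrite('pics/w7.png',s['image'])"
```

```text
t 11.22 tcp [0.54   0.0415 0.0756] shift [ 0.   -0.13  0.16] turn [0.02 0.18 0.04] F [0.1 0.3 0.1]
aligned [538.1 -60.1  75.6]
plate 0.78 [564.2 -59.4] [ 41.2 102.3] 11.22
```

Call:
step_arm([
  [[0.5,0,0],[0,0,0]],
  [[0.5,0,-6],[0,0,0]],
  [[-1.5,0,-11.8],[0,0,0]],
  [[-3.3,0,-11.8],[0,0,0]],
  [[-3.3,0,-11.8],[0,0,0]],
])

```text
time: 11.95
tcp_pos: [0.5716, 0.0476, 0.1937]
eef_rot: [-0.295, 3.126, 0.001]
contact_force: [0.1, 0.3, -0.2]
finger_gap: 0.0855
gripper_force: 0.0
```

Call:
step_arm([
  [[0,0,0],[0,0,0]],
  [[0,0,0],[0,0,0]],
])

```text
time: 12.2
tcp_pos: [0.5702, 0.0471, 0.1925]
eef_rot: [0.295, -3.126, 0.001]
contact_force: [0.0, 0.2, 0.2]
finger_gap: 0.0853
gripper_force: 0.0
```

```bash
python3 -c "
from h import *
s=stepc();cv2.imwrite('pics/w8.png',s['image'])
tips(s,'wrist',['pin_round','pin_slot','hole_round','hole_slot'])
cv2.imwrite('pics/w8c.png',cv2.resize(s['image'][130:340,150:420],(771,600),interpolation=2))"
```

```text
aligned [569.1 -60.3 192.7]
plate 0.67 [586.4 -61.9] [ 76.5 124.4] 10.82
px 196 368 145 step yc -61.550000000000004 130.3 step -x edge 517.7 tilt 0.10000000000002274
wrist pin_round 0.89 [234.  343.7] [0.5802 0.0984 0.058 ]
wrist pin_round 0.24 [235.2 227.6] [0.599  0.0057 0.058 ]
wrist pin_slot 0.88 [233.9 228. ] [0.5978 0.0059 0.058 ]
wrist hole_round 0.89 [231.2 337. ] [0.5789 0.0924 0.058 ]
wrist hole_slot 0.93 [230.8 222.8] [0.5959 0.0014 0.058 ]
```

View pics/w8c.png

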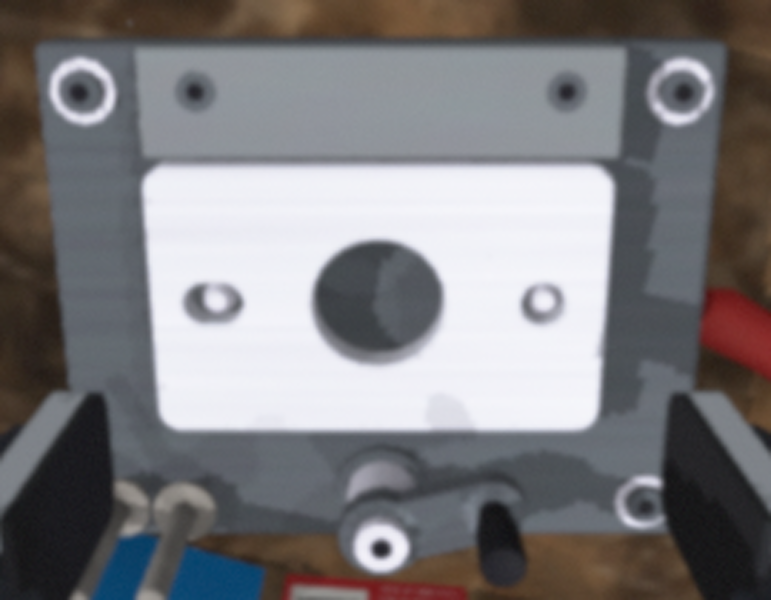

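```bash
python3 - <<'E'
from h import *
s=snap("wrist");t=snap("top")
tips(s,"wrist",["keeper_pivot","keeper_peg"])
for nm,q in(("w",s),("t",t)):
    h=cv2.cvtColor(q["image"],cv2.COLOR_BGR2HSV)
    m=(((h[...,0]<8)|(h[...,0]>173))&(h[...,1]>150)&(h[...,2]>90)).astype(np.uint8)
    n,l,st,ce=cv2.connectedComponentsWithStats(m)
    for i in range(1,n):
        if st[i,4]>100:
            x,y,w,hh,a=st[i];print(nm,st[i])
            r=(y if nm=="w" else y+hh-1)
            print([np.round(atz(q,(r,x+w/2),z)[:2],3) for z in(0,.05,.1)])
where();to(A(676,-28,105),.188)
E
```

```text
wrist keeper_pivot 0.7 [313.2 283.4] [0.6558 0.0629 0.07  ]
wrist keeper_peg 0.85 [317.9 325.4] [0.6434 0.0943 0.086 ]
wrist keeper_peg 0.17 [305.7 217.4] [0.6485 0.0094 0.086 ]
w [ 396  230   65   46 1284]
[array([0.58 , 0.197]), array([0.567, 0.171]), array([0.554, 0.144])]
w [  0 314  86  41 675]
[array([ 0.753, -0.188]), array([ 0.712, -0.152]), array([ 0.672, -0.116])]
w [ 245  330   72   41 1457]
[array([0.723, 0.073]), array([0.687, 0.066]), array([0.651, 0.06 ])]
t [182 113  32  26 619]
[array([0.739, 0.086]), array([0.729, 0.078]), array([0.718, 0.07 ])]
aligned [569.9 -60.3 193.3]
t 12.7 tcp [0.5711 0.0473 0.1933] shift [-10.61   3.22   8.83] turn [0.   0.   0.03] F [0.2 0.6 0.4]
```

Call:
step_arm([
  [[-5.3,1.6,0],[0,0,0]],
  [[-10.6,3.2,0],[0,0,0]],
  [[-10.6,3.2,0],[0,0,0]],
  [[-10.6,3.2,2],[0,0,0]],
  [[-10.6,3.2,4],[0,0,0]],
], claw=0)

```text
time: 13.32
tcp_pos: [0.6687, 0.0983, 0.1529]
eef_rot: [0.295, -3.128, -0.0]
contact_force: [-0.2, 0.1, 0.4]
finger_gap: 0.0
gripper_force: 0.0
```

Call:
step_arm([
  [[0,0,2.5],[0,0,0]],
  [[0,0,4.8],[0,0,0]],
  [[0,0,4.8],[0,0,0]],
])

```text
time: 13.7
tcp_pos: [0.6674, 0.0978, 0.1034]
eef_rot: [0.294, -3.123, 0.002]
contact_force: [0.6, -0.3, 0.1]
finger_gap: 0.0001
gripper_force: 0.0
```

```bash
python3 -c "
from h import *
where();to(A(651.5,-31,105),.188);print(robot.read_state()['finger_gap'])"
```

```text
aligned [673.9 -28.6 103.4]
t 13.7 tcp [0.6674 0.0978 0.1034] shift [ 2.24 -0.24 -0.15] turn [-0.03 -0.29 -0.  ] F [ 0.6 -0.3  0.1]
8.656352931371312e-05
```

Call:
step_arm([
  [[0.6,0,0],[0,0,0]],
  [[1.1,-0.1,0],[0,0,0]],
  [[1.5,-0.2,0],[0,0,0]],
  [[1.9,-0.3,0],[0,0,0]],
  [[2.3,-0.4,0],[0,0,0]],
])

```text
time: 14.32
tcp_pos: [0.6489, 0.09, 0.1067]
eef_rot: [-0.297, 3.123, -0.001]
contact_force: [5.9, -2.3, 1.2]
finger_gap: -0.0003
gripper_force: 2.9
```

```bash
python3 -c "
from h import *
where();print(robot.read_state()['contact_force'])
t=snap('top');tips(t,'top',['keeper_peg','keeper_pivot'])"
```

```text
aligned [654.3 -32.9 106.7]
[ 5.9310585  -2.25392025  1.18824361]
top keeper_peg 0.57 [170.8 190.5] [0.637  0.0881 0.086 ]
top keeper_pivot 0.48 [166.2 200.2] [0.6516 0.0666 0.07  ]
```

Call:
step_arm([
  [[-0.5,0,0],[0,0,0]],
  [[-0.5,2.7,0],[0,0,0]],
  [[1.0,2.7,0],[0,0,0]],
  [[2.3,2.7,0],[0,0,0]],
  [[2.3,2.7,0],[0,0,0]],
])

```text
time: 15.1
tcp_pos: [0.6184, 0.1121, 0.105]
eef_rot: [0.295, -3.125, 0.001]
contact_force: [0.2, 1.0, 0.9]
finger_gap: -0.0001
gripper_force: 0.0
```

```bash
python3 -c "
from h import *
where();to(A(628,-39.5,105),.188)"
```

```text
aligned [628.4  -5.5 105. ]
t 15.1 tcp [0.6184 0.1121 0.105 ] shift [ 0.04 -3.4  -0.  ] turn [-0.01 -0.13  0.02] F [0.2 1.  0.9]
```

Call:
step_arm([
  [[-0.5,-0.8,0],[0,0,0]],
  [[-0.5,-1.4,0],[0,0,0]],
  [[-0.4,-2.0,0],[0,0,0]],
  [[-0.1,-2.6,0],[0,0,0]],
  [[0,-3.1,0],[0,0,0]],
])

```text
time: 15.72
tcp_pos: [0.6238, 0.0821, 0.1044]
eef_rot: [0.293, -3.123, -0.001]
contact_force: [-3.9, 2.9, 0.2]
finger_gap: 0.0
gripper_force: 1.9
```

Call:
step_arm([
  [[0,-0.2,0],[0,0,0]],
  [[0,-0.2,0],[0,0,0]],
])

```text
time: 15.98
tcp_pos: [0.6261, 0.0798, 0.105]
eef_rot: [0.295, -3.127, 0.0]
contact_force: [-0.6, 0.9, 0.3]
finger_gap: -0.0001
gripper_force: 0.7
```

```bash
python3 -c "
from h import *
where();print(robot.read_state()['contact_force'])
t=snap('top');tips(t,'top',['keeper_peg','keeper_pivot'])
s=snap('wrist');tips(s,'wrist',['keeper_peg','keeper_pivot'])"
```

```text
aligned [629.9 -38.6 105. ]
[-0.61567923  0.87861351  0.32256613]
top keeper_peg 0.58 [173.2 198.8] [0.6313 0.067  0.086 ]
top keeper_peg 0.3 [190.1 192.6] [0.5886 0.0811 0.086 ]
top keeper_pivot 0.52 [165.7 201.7] [0.653  0.0628 0.07  ]
top keeper_pivot 0.23 [157.8 237.9] [ 0.6748 -0.0284  0.07  ]
wrist keeper_peg 0.86 [267.6 243.3] [0.6243 0.0609 0.086 ]
wrist keeper_pivot 0.57 [312.4 241.4] [0.6584 0.0632 0.07  ]
```

Call:
step_arm([
  [[0,-0.1,0],[0,0,0]],
  [[0,-0.2,0],[0,0,0]],
  [[0,-0.2,0],[0,0,0]],
])

```text
time: 16.65
tcp_pos: [0.6265, 0.0783, 0.1056]
eef_rot: [-0.296, 3.127, 0.0]
contact_force: [0.4, 0.9, 0.4]
finger_gap: -0.0002
gripper_force: 0.9
```

Call:
step_arm([
  [[0,-0.1,0],[0,0,0]],
  [[0,-0.2,0],[0,0,0]],
  [[0,-0.2,0],[0,0,0]],
])

```text
time: 17.02
tcp_pos: [0.6266, 0.0762, 0.1054]
eef_rot: [0.295, -3.128, -0.0]
contact_force: [-1.7, 1.4, 2.2]
finger_gap: -0.0
gripper_force: 1.1
```

Call:
step_arm([
  [[0,-0.1,0],[0,0,0]],
  [[0,-0.2,0],[0,0,0]],
  [[0,-0.2,0],[0,0,0]],
])

```text
time: 17.4
tcp_pos: [0.6267, 0.0757, 0.1055]
eef_rot: [-0.296, 3.128, 0.003]
contact_force: [-2.4, 7.4, 3.7]
finger_gap: -0.0002
gripper_force: 4.0
```

```bash
python3 -c "
from h import *
where();print(robot.read_state()['contact_force'])
s=snap('wrist');tips(s,'wrist',['keeper_peg','keeper_pivot'])"
```

```text
aligned [629.8 -42.7 105.5]
[-2.43171274  7.44125383  3.71083368]
wrist keeper_peg 0.98 [267.5 245.1] [0.6242 0.0575 0.086 ]
wrist keeper_pivot 0.85 [313.2 249.1] [0.6581 0.0631 0.07  ]
wrist keeper_pivot 0.24 [180.4 158.9] [0.5955 0.0101 0.07  ]
```

Call:
step_arm([
  [[0,1.5,0],[0,0,0]],
  [[0,2,-5],[0,0,0]],
  [[2.5,0.5,-9],[0,0,0]],
  [[5.5,-1.8,-9],[0,0,0]],
  [[5.5,-1.8,-9],[0,0,0]],
])

```text
time: 18.18
tcp_pos: [0.5749, 0.0449, 0.1959]
eef_rot: [0.293, -3.128, 0.0]
contact_force: [0.6, -0.1, -0.6]
finger_gap: 0.0002
gripper_force: 0.0
```

Call:
step_arm([
  [[0,0,0],[0,0,0]],
  [[0,0,0],[0,0,0]],
])

```text
time: 18.42
tcp_pos: [0.5769, 0.0467, 0.1947]
eef_rot: [0.296, -3.127, 0.001]
contact_force: [-0.4, 0.3, 0.2]
finger_gap: -0.0005
gripper_force: 0.0
```

```bash
python3 -c "
from h import *
s=look();tips(s,'wrist',['keeper_peg','keeper_pivot'])
cv2.imwrite('pics/w9.png',cv2.resize(s['image'][120:345,140:430],(773,600),interpolation=2));to(A(0,0,0))"
```

```text
aligned [575.4 -61.8 194.7]
plate 0.73 [ 584.1 -101.7] [13.2 12.5] 10.85
t 18.62 tcp [0.5767 0.0466 0.1948] shift [57.5   6.25 19.52] turn [0. 0. 0.] F [-0.1 -0.2  0.5]
```

View pics/w9.png

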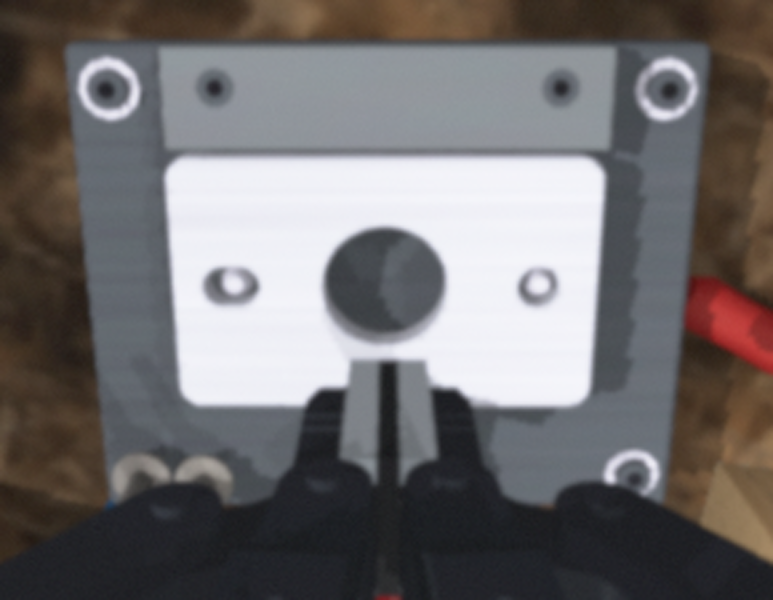

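Call:
step_arm([
  [[3,0,-4],[0,0,0]],
  [[5,0,-8],[0,0,0]],
  [[5,0,-8],[0,0,0]],
], claw=100)

```text
time: 19.0
tcp_pos: [0.5281, 0.0372, 0.2793]
eef_rot: [-0.296, 3.12, 0.002]
contact_force: [0.4, 0.3, -0.4]
finger_gap: 0.0543
gripper_force: 0.0
```

Call:
step_arm([
  [[0,0,0],[0,0,0]],
  [[0,0,0],[0,0,0]],
  [[0,0,0],[0,0,0]],
])

```text
time: 19.38
tcp_pos: [0.5273, 0.0369, 0.2741]
eef_rot: [0.295, -3.125, 0.001]
contact_force: [-0.1, 0.2, 0.2]
finger_gap: 0.0854
gripper_force: 0.0
```

```bash
python3 -c "
from h import *
s=look();tips(s,'wrist',['keeper_peg','keeper_pivot'])
t=snap('scene');tips(t,'scene',['keeper_peg','keeper_pivot'])"
```

```text
aligned [524.9 -62.3 274.3]
plate 0.66 [585.5 -61.9] [ 78.5 126.8] 10.8
wrist keeper_peg 0.89 [288.5 284.2] [0.6245 0.0554 0.086 ]
wrist keeper_pivot 0.71 [308.2 286.4] [0.6569 0.064  0.07  ]
scene keeper_peg 0.42 [171.2 219.6] [0.6118 0.053  0.086 ]
scene keeper_pivot 0.55 [170.7 230.5] [0.6601 0.0574 0.07  ]
```

```bash
python3 -c "
from rig import robot
print(robot.close_job())"
```

```text
the job is handed in; nothing more can be done
None
```

The job is handed in: the plate lies flat on the pad with both holes over their pins, and the keeper is turned to its stop over the plate's edge. The last pictures show this, but no verdict came back. Neither the bolts nor the other parts were touched, and it took about 20 s of the 61 s allowed.

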